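# Vent the pressure cooker and hold its relief valve open

### The arm

A 6-joint arm with a two-finger parallel gripper is mounted at the origin on the work surface. World frame = base frame: x ahead of the robot, y to its left, z up, the work surface at z = 0. Lengths are in mm, angles in rad, forces in N, time in s.
With the tool pointing down it reaches from about 400 to 825 mm from the base axis. Payload 7 kg.
Tool frame: the origin (TCP) lies at the very end of the fingers, on their centre line; the grasp point (between the pads) lies 19 mm behind it; z points along the fingers, y is the line along which they close (so a half turn about z gives the same grasp; the last joint's range is limited). The gripper opens to 88 mm and grips with 3 to 60 N. Pads are 19 mm wide; open, the fingers measure 130 mm over their backs; the gripper's body (78 mm by 193 mm) begins 47 mm behind the grasp point.
Start: joints at [0.288, 0.359, 0.012, 0, -1.224, -0.288], TCP at [674.978, -0.019, 226.561] pointing down, gripper open.
Joint ranges: [-3.07, 3.07], [-1.43, 2.12], [-1.02, 1.25], [-3.03, 1.67], [-3.05, -0], [-3.03, 3.03]. Speed limits (rad/s): [2.39, 2.39, 3.01, 3.14, 3.14, 3.14].

### API

Orientations are given as a unit quaternion [x, y, z, w].
In Python, from plant import bot gives the robot as it stands. Calls block until the motion is done:
- bot.move_ptp(position, orientation): joint-space move of the TCP to a pose.
- bot.line_to(position, velocity=150, ori=None): straight line of the TCP; ori=None keeps the orientation; velocity is the mean speed in mm/s.
- bot.move_joints(angles): joint-space move.
- bot.move_gripper(opening, force=None): finger opening in mm; force is the grip in N (None keeps the last); returns when the fingers have stopped.
- bot.pause(seconds).
- bot.solve_ik(position, orientation): joint angles nearest the present ones, or None.
- bot.read_state(): the state.
- bot.camera(name): name is "scene" or "side" or "wrist"; returns the picture (400x640x3 uint8, red, green, blue); there is no depth.
- bot.get_calibration(name): a dict with "fx", "fy", "cx", "cy" (pixels), "distortion" ([k1, k2, p1, p2, k3] as OpenCV has them; the pictures are not rectified), "view" (4x4, takes a point from world to camera coordinates); the wrist camera has in their place "T_tool_cam" (4x4, takes a point from camera to tool coordinates, whose origin is the TCP and whose axes are the flange's). Camera axes: x right, y up, looking along -z (the intrinsics and any distortion apply to the point x, -y, -z); pixel columns grow to the right and rows downward; lengths in mm; the calibration is good to about 2 mm. A picture is of the moment at which its call begins: read the wrist's pose just before it. get_calibration takes no time and is no camera call.
A pose or a line that the arm cannot do raises bot.Unreachable and nothing moves.
- bot.close_job(): hands the job in; it is judged then, once.
The state is a dict: "t": time; "joint_pos": joint angles; "qvel": joint speeds; "tau": joint torques, N m; "tcp_pos": TCP position; "eef_rot": TCP orientation; "contact_force": force on the tool from outside, world axes, zero at the start; "moment": the same for the moment, N m; "width": finger opening in mm; "finger_force": force on a finger pad.
Only numpy, scipy, OpenCV 4.12 (cv2) and the standard library are available. Lean on these libraries where they do the work, as an engineer would, in place of code of your own. Each camera call takes 0.05 s, during which the arm holds its last target. There are 200 camera calls.

### The job

Check the vent of the cold, empty pressure cooker on the hob: first turn the black regulator knob on its lid clockwise (seen from above) until it clicks past its detent to the green dot. Only then swing the red-handled cam lever counterclockwise (seen from above) to the red stripe, where it lifts the brass relief pin to its highest point, not short of it and not past it; the lever springs back if let go, so finish while still holding its handle there with the fingers. Leave everything else on the counter and the timer on the lid where they are.

Things in the scene. Friction and masses are not known exactly. Their poses are not given: they have to be found in the camera images.
- cooker: Fixed: a steel pressure cooker (145 mm radius, aluminium lid of 154 mm radius) standing on a black portable hob (380 x 330 x 42 mm). Origin on the work surface under the lid's centre; z up; the lid's flat top is 162 mm above the work surface. Knob fitting and valve fitting stand on the lid, each 80 mm to one side of the lid's centre (one at +y, the other at -y; which is which varies).
- knob_grip (a point): Centre of the grip bar of the black regulator knob, on the knob's vertical axis, 37 mm above the lid. The bar is 42 mm long along this point's x axis, 14 mm thick along its y axis and 32 mm tall (its top is 44 mm above the lid, its underside joins a disc of 22 mm radius whose top is 14 mm above the lid). A white tick on top marks the bar's -x end. The point turns with the knob.
- knob (a joint): Angle of the knob in rad: 0 = closed (start, bar's tick at the white dot on the round base), grows clockwise seen from above. A spring detent resists with up to about 0.16 N m until 0.55, then the knob snaps on by itself to its stop at 1.1 (green dot).
- lever_grip (a point): Centre, half-way up, of the straight part of the cam lever's red handle: an upright round grip of 22 mm diameter and 47 mm height that spins freely on its own axis, 75 mm from the lever's pivot axis; this point is 54 mm above the lid, the handle's foot 28 mm, its top 75 mm. The flat steel lever arm beneath it is 8 mm thick, its top 28 mm above the lid. Its axes' yaw has no meaning.
- valve_axis (a point): Fixed point on the lever's vertical pivot axis, 30 mm above the lid. At lever value 0 the handle lies in the direction 2.24 rad (counterclockwise from above) from this point's x axis, at lever value 1.2 in the direction 3.44 rad. A red stripe on the white plate under the lever marks the latter.
- lever (a joint): Angle of the cam lever in rad: 0 = home (start, held there by a spring), grows counterclockwise seen from above; the pin is highest at 1.2; beyond that it sinks again; stop at 1.7. The springs resist with up to about 5 N at the handle and bring the lever back home when let go.
- pin (a joint): Lift of the brass relief pin in m, driven by the cam: 0 at home, 0.012 at the highest point (lever 1.2).
- pin_top (a point): Top of the brass relief pin (10 mm diameter, yellow band), in its fixed guide 22 mm from the lever's pivot axis, on the side away from the handle (along +x of point valve_axis); 50 mm above the lid at home, 62 mm at the highest lift.
- timer: Loose yellow kitchen timer, 46 mm diameter, 34 mm tall, standing on the lid beyond the fittings; origin under its centre.
- mug: Loose white mug, 80 mm diameter, 90 mm tall, on the counter beside the hob; origin under its centre.
- mill: Loose dark wooden pepper mill, 54 mm diameter, 142 mm tall, on the counter beside the hob; origin under its centre.
- bowl: Loose blue bowl, 120 mm diameter, 50 mm tall, on the counter; origin under its centre.
- spice: Loose amber spice jar with red cap, 44 mm diameter, 90 mm tall; origin under its centre.
- can: Loose food can, 70 mm diameter, 100 mm tall; origin under its centre.
- spoon: Loose wooden spoon lying on the counter; origin under its middle.

How it is judged:
By the outcome, as a careful person would: the job done as asked, in the order asked, and still so for the second after the job is handed in, while the arm keeps its last pose, push and grip.
It also fails if it takes over 48 s, if anything falls off the work surface, if the arm or the gripper's body presses on something with over 40 N, if the wrist force passes 120 N, or if a joint passes its speed limit or range.

## Working session

There is one attempt and no reset: what is moved stays moved. The work goes in short steps, each a Python script; the robot and the scene stay as the last script left them, time stands still between calls to the robot, and variables do not carry over. Pictures are saved under pics/ and viewed, at most 10 in all, crops included, and the job is handed in when it is done.

```bash
ls; mkdir -p pics; python3 - <<'E'
from plant import bot
import cv2,numpy as np
s=bot.read_state();print(s['t'],s['tcp_pos'],s['eef_rot'],s['width'])
for n in ("scene","side","wrist"):
    im=bot.camera(n);cv2.imwrite(f"pics/{n}0.png",im[:,:,::-1])
    c=bot.get_calibration(n);print(n,{k:np.round(v,3).tolist() for k,v in c.items()})
a=[cv2.imread(f"pics/{n}0.png") for n in("scene","side","wrist")]
E
```

```text
pics
0.0 [ 6.74506298e+02 -3.34681567e-02  2.25626044e+02] [-7.07071487e-01  7.07141571e-01  5.30609935e-04 -6.55793520e-04] 87.85347821273764
scene {'fx': 461.96, 'fy': 461.96, 'cx': 321.837, 'cy': 199.777, 'distortion': [-0.02, 0.0, 0.0, 0.0, 0.0], 'view': [[0.001, 1.0, 0.019, -25.56], [-0.701, -0.013, 0.714, 262.04], [0.714, -0.014, 0.7, -1934.412], [0.0, 0.0, 0.0, 1.0]]}
side {'fx': 386.931, 'fy': 386.931, 'cx': 316.393, 'cy': 198.853, 'distortion': [-0.005, 0.0, 0.0, 0.0, 0.0], 'view': [[-0.921, -0.391, 0.008, 516.682], [0.246, -0.565, 0.788, -255.684], [-0.303, 0.727, 0.616, -1457.576], [0.0, 0.0, 0.0, 1.0]]}
wrist {'fx': 353.711, 'fy': 353.711, 'cx': 324.248, 'cy': 203.102, 'distortion': [-0.079, 0.0, 0.0, 0.0, 0.0], 'T_tool_cam': [[0.001, 0.965, 0.262, 69.896], [1.0, -0.001, -0.0, 0.577], [-0.0, 0.262, -0.965, -158.131], [0.0, 0.0, 0.0, 1.0]]}
```

View pics/scene0.png

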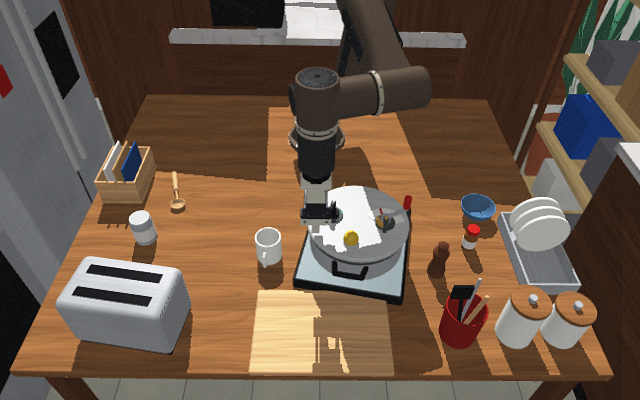

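View pics/wrist0.png

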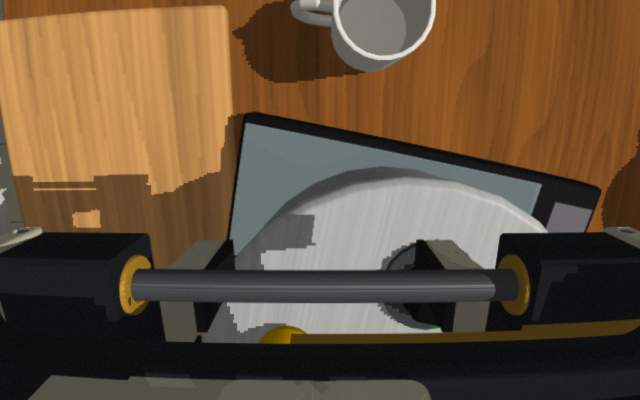

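View pics/side0.png

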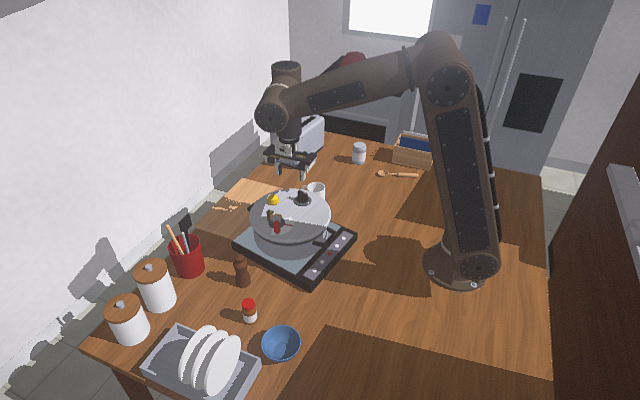

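The scene picture shows the lid at about (357,220), the lever's red handle at (407,202), the timer at (351,239) and the knob hidden behind the gripper. I'll raise the arm for clear overhead views.

```bash
cat > h.py <<'E'
import numpy as np,cv2
from scipy.spatial.transform import Rotation as R
from plant import bot
def cam(n,st=None):
    c=bot.get_calibration(n);K=np.array([[c['fx'],0,c['cx']],[0,c['fy'],c['cy']],[0,0,1]]);D=np.array(c['distortion'],float)
    if n=='wrist':
        T=np.eye(4);T[:3,:3]=R.from_quat(st['eef_rot']).as_matrix();T[:3,3]=st['tcp_pos'];W=T@np.array(c['T_tool_cam'])
    else: W=np.linalg.inv(np.array(c['view']))
    return K,D,W
def at_z(C,uv,z):
    K,D,W=C;p=cv2.undistortPoints(np.array([[uv]],float),K,D)[0,0]
    d=W[:3,:3]@np.array([p[0],-p[1],-1]);o=W[:3,3];return (o+d*(z-o[2])/d[2])
def proj(C,P):
    K,D,W=C;q=(np.linalg.inv(W)@np.append(P,1))[:3]*[1,-1,-1]
    return cv2.projectPoints(q.reshape(1,3),np.zeros(3),np.zeros(3),K,D)[0][0,0]
def quat(yaw): # tool down, tool x axis at world angle yaw
    return (R.from_euler('z',yaw)*R.from_euler('x',np.pi)).as_quat()
E
python3 - <<'E'
from h import *
C=cam('scene')
for uv in [(357,220),(310,220),(411,220)]: print(at_z(C,uv,162))
c=at_z(C,(357,222),162)
q=np.array(bot.read_state()['eef_rot']);x,y=c[:2]
for dz in (430,400,360):
    p=[x,y+150,dz]
    try:
        bot.move_ptp(p,q);print('ok',p);break
    except bot.Unreachable: print('no',p)
s=bot.read_state();im=bot.camera('wrist');cv2.imwrite('pics/w1.png',im[:,:,::-1])
np.save('w1.npy',{k:np.array(s[k]) for k in('tcp_pos','eef_rot')},allow_pickle=True)
im=bot.camera('scene');cv2.imwrite('pics/s1.png',cv2.resize(im[150:300,270:470,::-1],(800,600),interpolation=cv2.INTER_CUBIC));print(s['t'],s['tcp_pos'])
E
```

```text
[622.93220618 126.60043452 162.        ]
[625.22404227 -13.57264595 162.        ]
[620.32393574 288.73661331 162.        ]
ok [np.float64(631.0612402901618), np.float64(276.1483004935288), 430]
1.45 [631.14253268 275.24267715 428.82570845]
```

View pics/w1.png

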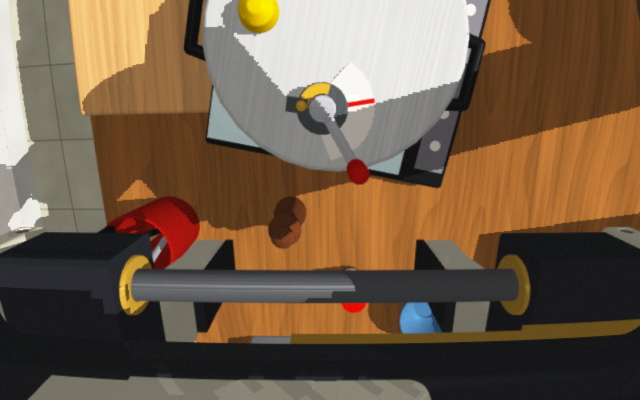

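The wrist view shows the lever fitting pivot at about (323,108), red stripe (347-374,101), handle at (358,172) and timer at (259,12). The knob is out of view, so I'll shift 100 mm to −y.

```bash
python3 - <<'E'
from h import *
s=bot.read_state();p=np.array(s['tcp_pos']);p[1]-=110
bot.move_ptp(p,s['eef_rot']);s=bot.read_state();im=bot.camera('wrist')
np.save('w2.npy',{k:np.array(s[k]) for k in('tcp_pos','eef_rot')},allow_pickle=True)
cv2.imwrite('pics/w2raw.png',im[:,:,::-1])
cv2.imwrite('pics/w2.png',cv2.resize(im[0:240,190:490,::-1],(750,600),interpolation=cv2.INTER_CUBIC));print(s['t'],s['tcp_pos'])
E
```

```text
2.0667 [631.45649814 162.97055788 428.99346592]
```

View pics/w2.png

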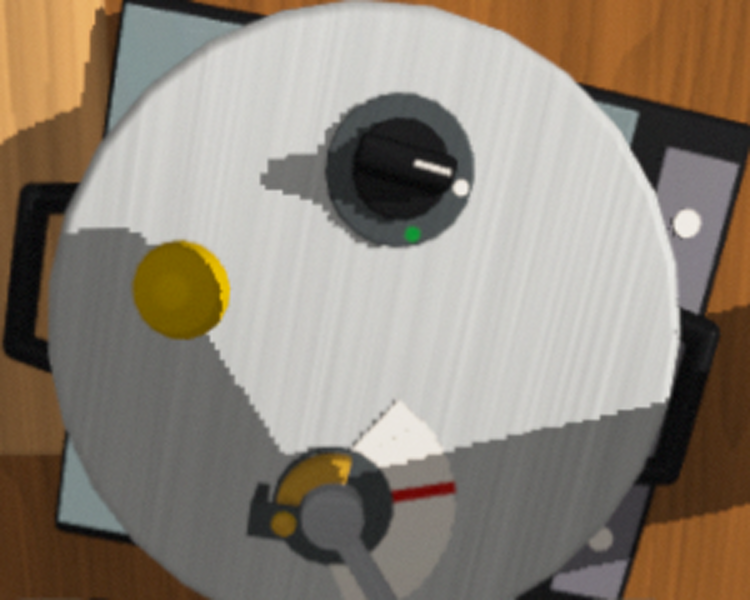

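View pics/s1.png

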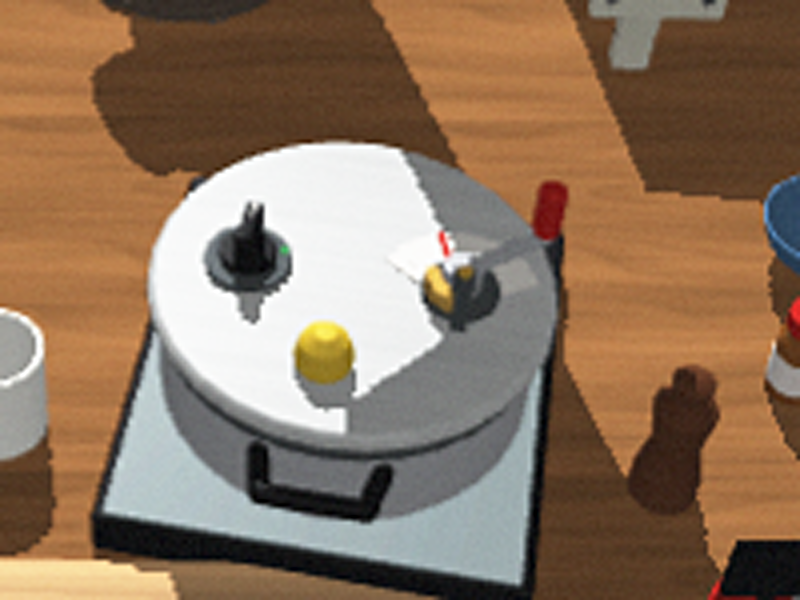

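Crop (scale 2.5, column offset 190): the knob disc centre is at (401,168), white dot (461,187), green dot (412,234), hub (332,517), stripe (392,497)-(455,488) and timer (181,290). I'll enlarge the lever in w1, which is unobstructed there.

```bash
python3 - <<'E'
import cv2
a=cv2.imread('pics/w1.png')
cv2.imwrite('pics/w1c.png',cv2.resize(a[60:195,270:450],(800,600),interpolation=cv2.INTER_CUBIC))
E
```

```text
(no output)
```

View pics/w1c.png

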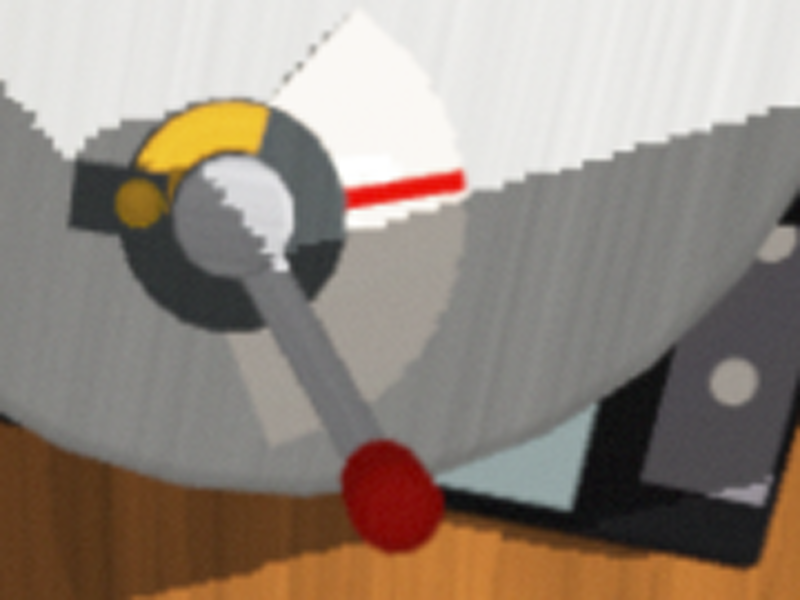

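Crop w1c (scale 4.444, offset 270,60): hub (234,214), handle top about (397,506), handle foot about (386,482), stripe (345,198)→(465,181), pin (138,202).

```bash
cat > est.py <<'E'
from h import *
from scipy.optimize import least_squares
W1=cam('wrist',np.load('w1.npy',allow_pickle=True).item());W2=cam('wrist',np.load('w2.npy',allow_pickle=True).item())
a=lambda x,y:np.array([270+x/4.4444,60+y/4.4444]);b=lambda x,y:np.array([190+x/2.5,y/2.5])
L=162.;u=lambda t:np.array([np.cos(t),np.sin(t),0])
def res(p,raw=False):
    c=np.array([p[0],p[1],0]);V=c+80*u(p[2]);K=c-80*u(p[2]);v=p[3]
    z=lambda h:np.array([0,0,L+h])
    H=V+75*u(v+2.24)
    r=[proj(W1,V+z(30))-a(234,214),proj(W2,V+z(30))-b(332,517),proj(W2,K+z(14))-b(401,168),
     proj(W1,V+22*u(v)+z(50))-a(138,202),proj(W1,H+z(75))-a(397,506),proj(W1,H+z(28))-a(386,482)]
    for uv in (a(345,198),a(465,181),):   # stripe: perpendicular offset
        q=at_z(W1,uv,L+4)-V;d=u(v+3.44);r.append([(d[0]*q[1]-d[1]*q[0])*.85])
    r.append([(proj(W2,c+z(0)+154*u(np.pi))-b(680,310))[0],(proj(W2,c+z(0)+154*u(0))-b(50,310))[0]])
    if raw: print([np.round(x,1).tolist() for x in r])
    return np.concatenate(r)
s=least_squares(res,[630,120,1.57,-.1],loss='soft_l1');p=s.x;res(p,1)
c=np.array([p[0],p[1],0]);V=c+80*u(p[2]);K=c-80*u(p[2]);v=p[3]
H=V+75*u(v+2.24);F=V+75*u(v+3.44)
wd=at_z(W2,b(461,187),L+6)-at_z(W2,b(400,170),L+6);gd=at_z(W2,b(412,234),L+6)-at_z(W2,b(400,170),L+6)
t=at_z(W2,b(450,172),L+44)-at_z(W2,b(415,161),L+44)
kx=np.arctan2(-wd[1],-wd[0])
E
python3 - <<'E'
from est import *
print(p,'V',V,'K',K,'H',H,'F',F)
an=lambda d:np.arctan2(d[1],d[0])
print('kx',kx,'green',an(-gd),'tick',an(-t),'Kdisc',at_z(W2,b(401,168),L+14),'v',v)
print('tick ends',at_z(W2,b(450,172),L+44),at_z(W2,b(415,161),L+44))
# yaw feasibility
for nm,P,z,ys in [('K',K,182,[kx+i*np.pi/1-1.1*f for i in(0,1) for f in (0,1.1)]),('H',H,197,[v+2.24+o for o in(0,np.pi)]),('F',F,197,[v+3.44+o for o in(0,np.pi)])]:
    for y in ys:
        j=bot.solve_ik([P[0],P[1],z],quat(y));print(nm,round(y,2),None if j is None else np.round(j,2))
E
```

```text
[[-0.2, 0.3], [0.2, 1.1], [0.1, -0.3], [0.2, -0.2], [0.5, 1.1], [-1.2, -1.1], [-0.1], [-0.4], [1.4, -2.8]]
[ 6.16173937e+02  1.27451984e+02  1.37612034e+00 -1.45173517e-01] V [631.64982865 205.94081588   0.        ] K [600.69804484  48.96315161   0.        ] H [594.12181317 270.87653836   0.        ] F [557.52862981 194.49320122   0.        ]
kx -0.2571877599054955 green -1.3662191557188996 tick -0.2876930027449758 Kdisc [600.83292448  49.23565339 176.        ] v -0.1451735173481442
tick ends [582.89914042  53.95758168 206.        ] [597.33533699  49.68588116 206.        ]
K -0.26 [ 0.41  0.27 -0.22  0.   -1.08  0.91]
K -1.47 [ 0.41  0.27 -0.22  0.   -1.08 -0.3 ]
K 2.88 [ 0.41  0.27 -0.22 -0.   -1.08 -2.23]
K 1.67 [ 0.41  0.27 -0.22  0.   -1.08  2.84]
H 2.09 [ 0.73  0.34 -0.08  0.   -1.15  2.94]
H 5.24 [ 0.73  0.34 -0.08  0.   -1.15 -0.2 ]
F 3.29 [ 0.67  0.24 -0.22 -0.   -1.11 -2.08]
F 6.44 [ 0.67  0.24 -0.22  0.   -1.11  1.06]
```

```bash
python3 - <<'E'
from est import *
k0=-0.27;P=lambda z:[K[0],K[1],z]
def st(m):
    s=bot.read_state();print(m,round(s['t'],2),np.round(s['tcp_pos'],1),'F',np.round(s['contact_force'],1),'M',np.round(s['moment'],2),'w',round(s['width'],1),np.round(s['finger_force'],1))
bot.move_ptp(P(270),quat(k0));bot.move_gripper(45,30)
bot.line_to(P(L+20),120);st('down')
bot.move_gripper(0,30);st('grip')
for f in np.append(np.linspace(0,1.1,6)[1:],1.16):
    bot.move_ptp(P(L+20),quat(k0-f));st(round(f,2))
bot.pause(.2)
bot.move_ptp(P(L+20),quat(k0-1.1));st('relax')
bot.move_gripper(40);bot.line_to(P(270),150);st('up')
im=bot.camera('scene');cv2.imwrite('pics/s2.png',cv2.resize(im[150:300,270:470,::-1],(800,600),interpolation=cv2.INTER_CUBIC))
E
```

```text
[[-0.2, 0.3], [0.2, 1.1], [0.1, -0.3], [0.2, -0.2], [0.5, 1.1], [-1.2, -1.1], [-0.1], [-0.4], [1.4, -2.8]]
down 5.19 [601.2  49.  182.8] F [0.2 0.  0.6] M [-0.1   0.05 -0.01] w 44.9 0.0
grip 5.81 [600.7  48.8 182.2] F [-1.3  0.1  2.2] M [-0.37  0.35  0.1 ] w 13.7 30.0
0.22 6.13 [600.8  49.  182.2] F [-0.8 -0.5  2.5] M [-0.09  0.41  0.05] w 13.9 30.0
0.44 6.46 [600.9  49.2 182.2] F [-0.9  1.   3.2] M [ 0.35  0.27 -0.  ] w 14.0 30.0
0.66 6.78 [601.1  49.3 182.2] F [0.2 2.  2.9] M [ 0.83 -0.02 -0.  ] w 13.6 30.0
0.88 7.11 [601.2  49.4 182.2] F [0.7 4.1 1.5] M [ 1.21 -0.48 -0.08] w 14.0 30.0
1.1 7.43 [601.4  49.5 182.2] F [3.7 4.5 2.2] M [ 1.56 -1.17 -0.19] w 13.9 30.0
1.16 7.68 [601.4  49.4 182.2] F [3.3 3.7 1.3] M [ 1.45 -1.17  0.72] w 14.3 30.9
relax 8.13 [601.4  49.4 182.2] F [2.7 3.7 1.8] M [ 1.5  -1.12 -0.14] w 13.6 29.9
up 9.55 [600.1  48.9 269. ] F [-0.1 -0.6 -0.5] M [ 0.02  0.04 -0.04] w 39.9 0.0
```

```bash
python3 - <<'E'
from est import *
def st(m,th=None):
    s=bot.read_state();e=u(v+2.24+(th or 0));n=np.array([-e[1],e[0],0]);F_=np.array(s['contact_force'])
    print(m,round(s['t'],2),np.round(s['tcp_pos'],1),'Frad %.1f Ftan %.1f Fz %.1f'%(F_@e,F_@n,F_[2]),'w',round(s['width'],1),np.round(s['finger_force'],1))
pos=lambda th,h=36:(V+75*u(v+2.24+th)+np.array([0,0,L+h])).tolist()
q=lambda th:quat(v+2.24+th-np.pi*0+np.pi-2*np.pi)
bot.move_ptp(pos(0,110),q(0));bot.move_gripper(60,25);st('above')
bot.line_to(pos(0),120);st('down')
bot.move_gripper(0,25);bot.pause(.1);st('grip',0)
for th in np.linspace(0,1.1,12)[1:]:
    bot.line_to(pos(th),60,q(th));st(round(th,2),th)
bot.pause(.2);st('hold',1.1)
im=bot.camera('wrist');cv2.imwrite('pics/w3.png',im[:,:,::-1])
im=bot.camera('scene');cv2.imwrite('pics/s3.png',cv2.resize(im[160:280,290:450,::-1],(800,600),interpolation=cv2.INTER_CUBIC))
E
```

```text
[[-0.2, 0.3], [0.2, 1.1], [0.1, -0.3], [0.2, -0.2], [0.5, 1.1], [-1.2, -1.1], [-0.1], [-0.4], [1.4, -2.8]]
above 11.09 [594.3 270.8 272.1] Frad -0.5 Ftan -0.1 Fz -0.1 w 60.0 0.0
down 11.86 [594.7 271.2 198.7] Frad -0.5 Ftan 0.1 Fz -0.3 w 60.0 0.0
grip 12.67 [594.6 271.2 198.1] Frad -0.4 Ftan -2.8 Fz -0.1 w 21.3 25.0
0.1 12.94 [588.  266.9 198.1] Frad 0.6 Ftan -1.8 Fz -0.6 w 20.9 25.0
0.2 13.22 [582.3 262.3 198.1] Frad -1.1 Ftan -2.7 Fz -1.0 w 21.5 25.0
0.3 13.49 [577.  257.1 198.1] Frad -2.0 Ftan -1.3 Fz -0.5 w 21.2 25.0
0.4 13.77 [572.2 251.4 198.1] Frad -2.5 Ftan -2.4 Fz -0.6 w 21.3 25.0
0.5 14.04 [568.  245.3 198.1] Frad -2.4 Ftan -2.4 Fz 0.3 w 21.0 25.0
0.6 14.32 [564.4 238.7 198.1] Frad -2.5 Ftan -4.1 Fz -0.7 w 21.6 25.0
0.7 14.59 [561.5 231.8 198.1] Frad -2.9 Ftan -3.1 Fz 0.3 w 21.1 25.0
0.8 14.87 [559.2 224.7 198.1] Frad -2.5 Ftan -4.1 Fz 0.4 w 21.1 25.0
0.9 15.14 [557.7 217.3 198. ] Frad -2.7 Ftan -3.6 Fz 0.9 w 21.2 25.0
1.0 15.42 [556.9 209.9 198.1] Frad -1.9 Ftan -4.0 Fz 1.6 w 21.4 25.0
1.1 15.69 [556.8 202.4 198. ] Frad -1.8 Ftan -3.0 Fz 1.7 w 20.8 25.0
hold 15.89 [556.9 202.4 198.1] Frad -2.4 Ftan -4.3 Fz 0.9 w 21.2 25.0
```

View pics/s3.png

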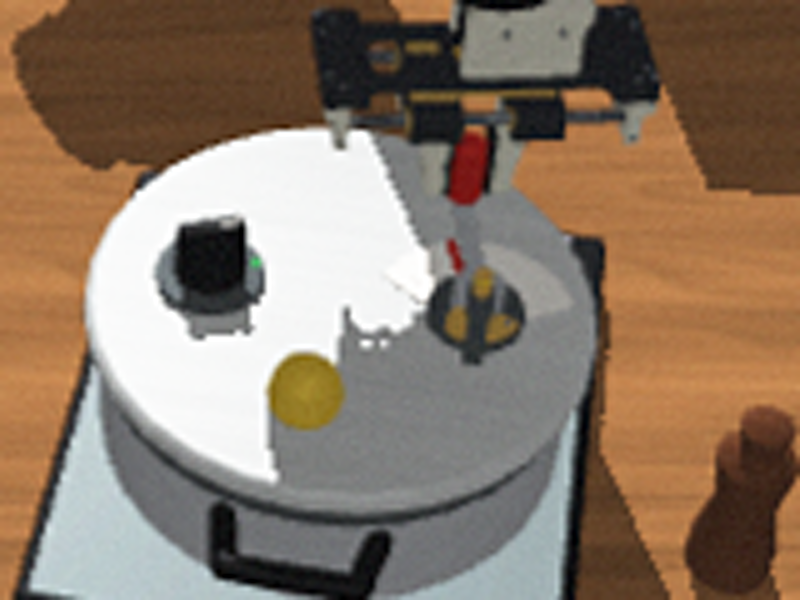

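The knob's tick end now sits at the green dot (257,262). The lever arm at (467,230) is just short of the stripe (455,255). Moving to 1.2 and checking with the wrist camera.

```bash
python3 - <<'E'
from est import *
pos=lambda th,h=36:(V+75*u(v+2.24+th)+np.array([0,0,L+h])).tolist()
q=lambda th:quat(v+2.24+th-np.pi)
for th in (1.15,1.2): bot.line_to(pos(th),40,q(th))
bot.pause(.3)
s=bot.read_state();im=bot.camera('wrist');im2=bot.camera('scene')
np.save('w4.npy',{k:np.array(s[k]) for k in('tcp_pos','eef_rot')},allow_pickle=True)
cv2.imwrite('pics/w4.png',cv2.resize(im[0:300,160:480,::-1],(640,600),interpolation=cv2.INTER_CUBIC))
cv2.imwrite('pics/s4.png',cv2.resize(im2[190:240,360:430,::-1],(800,571),interpolation=cv2.INTER_CUBIC))
print(s['t'],s['tcp_pos'],pos(1.2),s['contact_force'],s['width'])
W=cam('wrist',s);S=cam('scene')
V3=np.array([V[0],V[1],L+4])
print('stripe pred',[(proj(W,V3+r*u(v+3.44))-[160,0])*2 for r in(28,58)],'pivot@30',(proj(W,V+[0,0,L+30])-[160,0])*2,'arm@r50',(proj(W,V+[0,0,L+28]+50*u(v+3.44))-[160,0])*2)
for h in (50,62): print('pin',h,(proj(S,V+22*u(v)+[0,0,L+h])-[360,190])*800/70,(proj(W,V+22*u(v)+[0,0,L+h])-[160,0])*2)
E
```

```text
[[-0.2, 0.3], [0.2, 1.1], [0.1, -0.3], [0.2, -0.2], [0.5, 1.1], [-1.2, -1.1], [-0.1], [-0.4], [1.4, -2.8]]
16.7917 [557.68655554 194.33100284 197.95991555] [558.7304314022662, 194.65732763600997, 198.0] [-2.71360075  3.23828623  5.7684704 ] 21.445900085477607
stripe pred [array([330.10792314, 298.81988849]), array([330.04536018, 406.82933911])] pivot@30 [330.53287934 187.12572678] arm@r50 [330.35944726 401.31551613]
pin 50 [291.3982274  302.71905988] [365.0584696   69.76934313]
pin 62 [296.97244944 269.53386356] [368.57275458  56.30433457]
```

View pics/w4.png

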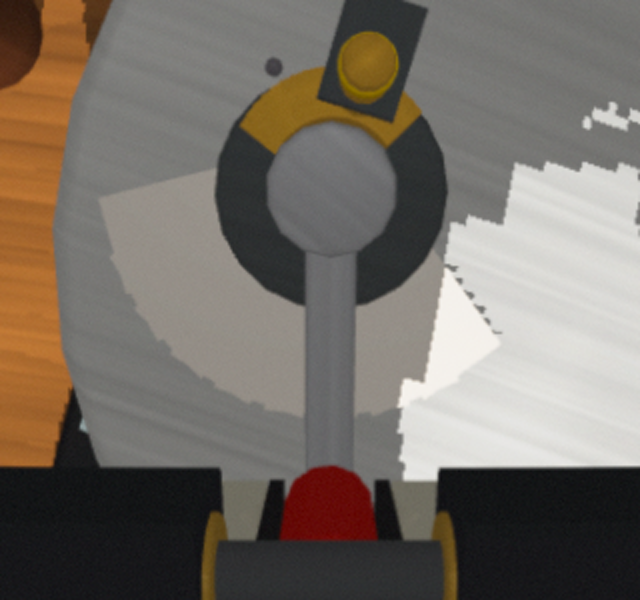

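View pics/s4.png

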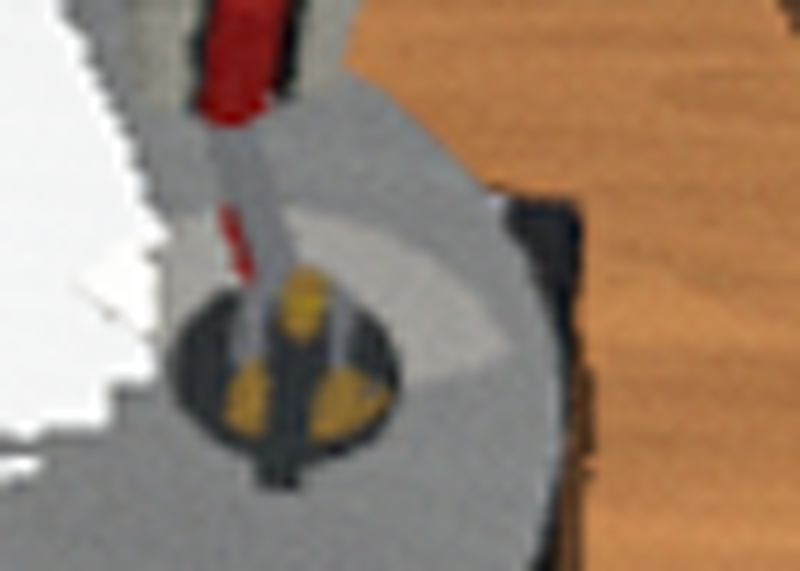

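Wrist view: arm centred on column 330 and fully covering the stripe; plate corners at (100,198) and (500,343); pin at (368,65). Scene: stripe (237,243) beside the arm, pin top about (308,278). I'll cross-check the lever angle from the plate corners and pin.

```bash
python3 - <<'E'
from est import *
W4=cam('wrist',np.load('w4.npy',allow_pickle=True).item());d=lambda x,y:np.array([160+x/2,y/2])
an=lambda q:np.arctan2(q[1],q[0])%(2*np.pi)
def angs(C,hub,c1,c2,zb):
    o=at_z(C,hub,L+30);return [an(at_z(C,c,L+zb)-o) for c in(c1,c2)]
for zb in (2,4,8):
    A=angs(W1,a(234,214),a(272,447),a(358,8),zb);B=angs(W4,d(331,189),d(100,198),d(500,343),zb)
    o1=at_z(W1,a(234,214),L+30);st=[an(at_z(W1,a(*x),L+zb)-o1) for x in((345,198),(465,181))]
    print(zb,'w1 corners',A,'w4 corners',B,'stripe w1',st)
o=at_z(W4,d(331,189),L+30)
print('arm w4',an(at_z(W4,d(329,460),L+28)-at_z(W4,d(331,189),L+28)),'via edges',an(at_z(W4,d(329,460),L+28)-at_z(W4,d(331,275),L+28)),'target',v+3.44,'pivot w4',o,V)
for h in(50,56,62): print(h,'pin dir',an(at_z(W4,d(368,58),L+h)-o)-2*np.pi,np.linalg.norm((at_z(W4,d(368,58),L+h)-o)[:2]),v)
an1=an(at_z(W1,a(397,506),L+75)-at_z(W1,a(234,214),L+30));print('home handle',an1,'tgt',v+2.24,'arm line',an(at_z(W1,a(362,448),L+28)-at_z(W1,a(268,275),L+28)))
S=cam('scene');s=lambda P:(proj(S,P)-[360,190])*800/70
for th in(3.34,3.44,3.54): print(th,'scene arm top@r30,55',s(V+30*u(v+th)+[0,0,L+28]),s(V+55*u(v+th)+[0,0,L+28]))
print('stripe',s(V+32*u(v+3.44)+[0,0,L+4]),s(V+57*u(v+3.44)+[0,0,L+4]))
E
```

```text
[[-0.2, 0.3], [0.2, 1.1], [0.1, -0.3], [0.2, -0.2], [0.5, 1.1], [-1.2, -1.1], [-0.1], [-0.4], [1.4, -2.8]]
2 w1 corners [np.float64(1.7352168680167226), np.float64(4.161459979314472)] w4 corners [np.float64(1.7391907387518186), np.float64(4.1600588868072315)] stripe w1 [np.float64(3.2819047442567335), np.float64(3.2827780127835546)]
4 w1 corners [np.float64(1.7352585898831607), np.float64(4.161446369325455)] w4 corners [np.float64(1.7400994787538617), np.float64(4.1592949176478236)] stripe w1 [np.float64(3.281966211892299), np.float64(3.2828075175730875)]
8 w1 corners [np.float64(1.7353432412930825), np.float64(4.161418761896699)] w4 corners [np.float64(1.741974817277211), np.float64(4.157720062779958)] stripe w1 [np.float64(3.2820908828809254), np.float64(3.28286736852511)]
arm w4 3.287869557032873 via edges 3.2846402296401727 target 3.2946667149140514 pivot w4 [632.46829423 205.92796892 192.        ] [632.91419405 206.03663803   0.        ]
50 pin dir -0.13189124403185026 24.546332305052967 -0.1453332850859485
56 pin dir -0.1333349001718398 23.30438770881034 -0.1453332850859485
62 pin dir -0.13494108581947906 22.06249715036298 -0.1453332850859485
home handle 2.0924989860515195 tgt 2.0946667149140517 arm line 2.08001547854546
3.34 scene arm top@r30,55 [267.77253888 216.8079894 ] [253.63241711 149.08540978]
3.44 scene arm top@r30,55 [256.4589266  217.51490582] [233.14675334 150.34023792]
3.54 scene arm top@r30,55 [245.42202372 219.03818899] [213.14636286 153.05525006]
stripe [244.5003701  275.79638776] [221.64166977 208.76520063]
```

```bash
python3 - <<'E'
from plant import bot
s=bot.read_state();print(s['t'],s['tcp_pos'],s['width'],s['finger_force']);print(bot.close_job())
E
```

```text
16.8917 [557.72104238 194.38155351 197.98060856] 21.451494827302728 25.003200534600296
the job is handed in; nothing more can be done
None
```

The job is handed in at 16.9 s: I turned the knob to the green dot first, then swung the lever to within about 0.01 rad of the red stripe by the wrist camera; the pin measures fully lifted and the fingers still hold the handle.

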